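Press a seated plug out of its block with an ejector rod

TASK

Take the ejector rod from its wooden rack and use it to press the brass plug gently down out of the bored block and on down the stand, until it sits on the sprung red catch pad below and the pad gives 2 to 5 mm under it for a moment; the pad's height is set anew each time, so find it by feel and do not squash it further. Then draw the rod out, stand it back in its rack socket and let go, leaving the plug in the stand below the block and the other things on the bench undisturbed.

Things in the scene. Friction and masses are not known exactly. Their poses are not given: they have to be found in the camera images.
- stand: knock-out stand, fixed to the bench. Steel base plate 100x100x8 mm; four legs, open between them, carry an aluminium block 72x72 mm, 30 mm high, whose underside is 76 mm and top 106 mm above the bench. A vertical bore 24 mm wide goes through the block's centre; the way runs on straight down between the legs to the catch pad. Origin: centre of the underside of the base; z up
- bore_mouth (a point): centre of the bore at the top face of the block, 106 mm above the bench. Four sprung felt strips line the bore and the legs over the whole way down (22 mm between opposite strips) and grip the plug: pushing it takes a steady 6 to 12 N all the way, and the felt holds it where it is left, even against the pad's spring
- block_underside (a point): centre of the bore at the underside of the block, 76 mm above the bench
- catch_pad (a joint): red round catch pad, 18 mm wide, on the bore's axis under the block; its face at rest is 20 to 36 mm above the bench, set anew each time and not measured. Value: how far it is pressed down, m: 0 at rest, 0.010 bottomed; spring 2.5 N per mm. A right press is 0.0015 to 0.006 (4 to 15 N on the pad, on top of the felt's grip on the plug)
- plug: solid brass plug, 22 mm wide, 24 mm long, upright, 70 g, at first seated in the block's bore with its top 2 to 6 mm below the block's top face. Origin: centre of its underside; z up
- rod: ejector rod, standing upright in the rack: steel shaft 18 mm wide and 94 mm long, brass collar 27 mm wide from 94 to 98 mm, then a dark wooden handle 24x24 mm square from 97 to 149 mm above the tip; 250 g. Origin: centre of the flat tip; z points up to the handle, x and y are square to the handle's faces
- rack: wooden rod rack, fixed to the bench: base 100x100x6 mm with a block 80x80 mm up to 50 mm above the bench, with one round socket 22 mm wide and 44 mm deep at its centre. Origin: centre of its underside; z up
- rack_socket (a point): centre of the socket's floor, 6 mm above the bench, 44 mm below the socket's mouth; the rod's tip stands here
- wax_tin: yellowish round tin, 69 mm wide, 59 mm high, bystander. Origin: centre of the underside
- block_plane: small wooden plane, 52x150x80 mm, bystander. Origin: centre of the underside; y along it
- stick_end: short square wooden stick end lying down, 22x110x20 mm, bystander. Origin: centre of the underside; y along it
There are look-alikes about, which are no part of the job. Leave any orange or turquoise look-alike of the rod alone.

How it is judged:
On the way, in this order (a step that is already met when the one before it is completed fails the run):
1. the rod has pressed the plug wholly out of the block (its top below the block's underside) (z of plug in the frame of block_underside below -0.024 m and contact force between rod and plug above 1 N), for 0.05 s.
2. the rod presses the plug onto the catch pad so that the pad gives 1.5 mm or more (0.2 s) (value of joint catch_pad above 0.0015 m and contact force between rod and plug above 3 N), for 0.2 s.
At the end, for the whole second after the job is handed in: the plug is at rest in the stand on the bore's axis (within 5 mm), wholly below the block; the rod stands at rest in its rack socket, its tip within 6 mm of the centre of the socket's floor and 6 mm of its height, upright within 0.12 rad (z of plug in the frame of block_underside below -0.024 m and horizontal distance between plug and stand below 0.005 m and horizontal distance between rod and rack_socket below 0.006 m and z of rod in the frame of rack_socket below 0.006 m and angle between rod's own z axis and vertical below 0.12 rad and linear speed of each of rod, plug below 0.02 m/s); the robot touches nothing.
It fails at once if the catch pad is squashed by more than 6 mm (value of joint catch_pad above 0.006 m).
It fails at once if the rod presses the plug with more than 35 N (contact force between rod and plug above 35 N).
It fails at once if the tin is moved more than 20 mm (distance of wax_tin from where it was at the start of the episode above 0.02 m).
It fails at once if the plane is moved more than 20 mm (distance of block_plane from where it was at the start of the episode above 0.02 m).
It fails at once if the stick end is moved more than 20 mm (distance of stick_end from where it was at the start of the episode above 0.02 m).
It also fails if it takes over 64 s, if anything falls off the work surface, if the arm or the gripper's body presses on something with over 40 N, if the wrist force passes 120 N, or if a joint passes its speed limit or range.

ROBOT

A 7-joint arm with a two-finger parallel gripper is mounted at the origin on the work surface; the furniture and walls round the work are solid. World frame = base frame: x ahead of the robot, y to its left, z up, the work surface at z = 0. Lengths are in m, angles in rad, forces in N, time in s.
With the tool pointing down it reaches from about 0.425 to 0.925 m from the base axis. Payload 6.8 kg.
Tool frame: the origin (TCP) lies at the centre of the arm's flange, where the gripper is bolted on; the fingertips stand 173 mm ahead of it and the grasp point (between the pads) lies 155 mm ahead of it (finger_overhang is the distance from the TCP to the fingertips, in m); y points along the fingers, z is the direction in which the jaws open and shut, and the axes are right-handed (so a half turn about y gives the same grasp; the last joint's range is limited). The gripper opens to 85 mm and grips with 20 to 120 N. Pads are 22 mm wide; open, the fingers measure 114 mm over their backs; the gripper's body (76 mm by 85 mm) begins 54 mm behind the grasp point. The pads swing forward as they close: fully open they stand 13 mm farther back than shut.
Start: joints at [-1.424, 0.477, 0.022, 1.555, -0.011, 1.109, -0.083], TCP at [0.17, 0.653, 0.405] pointing down, gripper open.
Joint ranges: [-2.96, 2.96], [-0.34, 2.1], [-1.41, 1.46], [0.24, 2.44], [-1.37, 4.51], [0.17, 1.92], [-2.96, 2.96]. Speed limits (rad/s): [2.39, 2.39, 3.14, 3.14, 3.14, 3.14, 3.14].

INTERFACE

Orientations are given as a rotation vector (axis times angle).
In Python, from bench import get_obs, grab_frame, hand_in, finger_overhang gives the robot as it stands. The module is installed in compiled form; this text tells all that it offers.
- The arm moves only by the shell command python3 -m jog 'ROWS' [FORCE]. ROWS is JSON, a list of rows, each a list of 3 entries, a list of its own where there are three numbers: the shift along the tool's x, y, z in cm, then the turn about the tool's y in rad, then the gripper command: -1 is fully open, 1 is shut, values between are in proportion. In form: [[[x, y, z], twist, gripper], ...]. A call has 1 to 10 rows; each row is the pose to reach, as a shift and turn from the pose commanded when the call began, along the tool's axes at that moment; what a row does not reach only later rows make up. A row lasts 1/8 s, in which the tool goes at most 62.5 mm and 10.7 degrees, less where a joint would pass 70% of its speed; a pose out of reach is approached as far as the arm can. A call with a gripper value outside its range is refused whole. The fingers move at their own pace and stop on an object; FORCE is the grip in N (left out, the last holds). Time passes only in rows, so rows that repeat a pose let the fingers close. It gives the time, the measured TCP pose, the force and the opening at its end, in the units of the state.
- get_obs(): the state, without advancing time (a new reading comes with each control period).
- grab_frame(name): name is "side" or "top"; returns a dict with "image" (384x512x3 uint8, blue, green, red), "fx", "fy", "cx", "cy" (pixels), "origin" and "rotation" of the camera in the world. Camera axes: x right, y up, looking along -z (the intrinsics and any distortion apply to the point x, -y, -z); pixel columns grow to the right and rows downward; lengths in m; the calibration is good to about 2 mm. A picture is of the moment at which its call begins. There is no depth.
- hand_in(): hands the job in, once; it reports no verdict.
The state is a dict: "clock": time; "joints": joint angles; "qvel": joint speeds; "tau": joint torques, N m; "tcp_pos": TCP position; "orientation": TCP orientation; "contact_force": force on the tool from outside, world axes, zero at the start; "moment": the same for the moment, N m; "grip_width": finger opening in m.
Only numpy, scipy, OpenCV 4.12 (cv2) and the standard library are available. Lean on these libraries where they do the work, as an engineer would, in place of code of your own. Each camera call takes 0.05 s, during which the arm holds its last target.

## Working session

There is one attempt and no reset: what is moved stays moved. The work goes in short steps, Python scripts to look and compute and a shell command to move; the robot and the scene stay as the last step left them, time stands still between calls to the robot, and variables do not carry over. Pictures are saved under pics/ and viewed, and the job is handed in when it is done.

```bash
mkdir -p pics; python3 - <<'E'
from bench import *
import cv2,numpy as np
o=get_obs(); print({k:np.round(v,3).tolist() for k,v in o.items()}, finger_overhang if not callable(finger_overhang) else finger_overhang())
for n in("side","top"):
    f=grab_frame(n); cv2.imwrite(f"pics/{n}0.png",f["image"])
    print(n,[f[k] for k in f if k!="image"], f.keys())
E
```

```text
{'clock': 0.0, 'joints': [-1.424, 0.478, 0.022, 1.556, -0.012, 1.109, -0.083], 'qvel': [0.001, -0.002, -0.001, -0.0, -0.0, 0.003, -0.001], 'tau': [-0.001, -59.644, 1.608, -28.121, 0.012, 0.009, -0.0], 'tcp_pos': [0.17, 0.653, 0.404], 'orientation': [-1.563, 0.2, -0.2], 'contact_force': [0.363, -0.147, 0.2], 'moment': [0.063, 0.022, -0.028], 'grip_width': 0.085} 0.1734
side [428.1456099799929, 428.1456099799929, 251.4780226231794, 182.9334699940323, array([0.64797548, 0.83797142, 0.40001228]), array([0.10002168, 1.75312423, 2.54146588])] dict_keys(['image', 'fx', 'fy', 'cx', 'cy', 'origin', 'rotation'])
top [470.57852408094686, 470.57852408094686, 248.67114693294036, 192.59726250042482, array([0.52385609, 0.01476342, 0.97893451]), array([ 0.04221897, -0.03236688, -1.59911325])] dict_keys(['image', 'fx', 'fy', 'cx', 'cy', 'origin', 'rotation'])
```

View pics/side0.png

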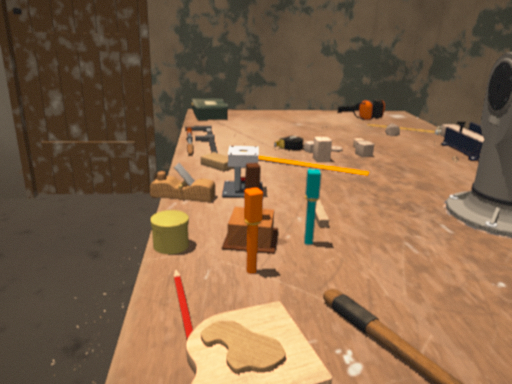

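View pics/top0.png

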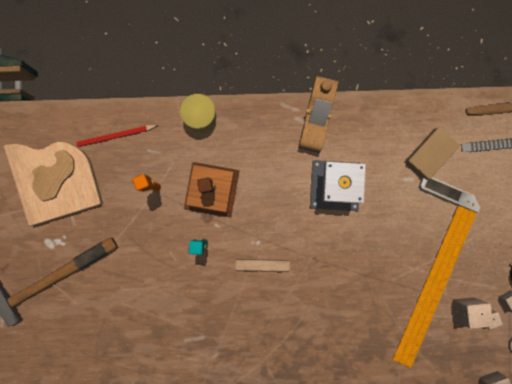

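The side view shows the rod's dark handle (253,175) in the rack (250,230), the stand (243,170), the orange look-alike (253,230) and the turquoise one (312,205). In the top view the dark handle is at (205,185) on the rack (212,189). Orange is at (142,182), turquoise at (197,247), and the stand's bore with the brass plug at (344,182). The dark-handled hammer (95,252) is another thing it could be taken for. I choose the dark square handle standing in the rack, and will check it in a close crop.

```bash
cat > h.py <<'E'
from bench import *
import cv2,numpy as np
from scipy.spatial.transform import Rotation as R
def ray(f,u,v):
    d=np.array([(u-f["cx"])/f["fx"],-(v-f["cy"])/f["fy"],-1.])
    return np.array(f["origin"]),R.from_rotvec(f["rotation"]).apply(d)
def onz(f,u,v,z):
    o,d=ray(f,u,v); return o+d*(z-o[2])/d[2]
def proj(f,p):
    c=R.from_rotvec(f["rotation"]).inv().apply(np.array(p)-f["origin"]); return f["cx"]+f["fx"]*c[0]/-c[2], f["cy"]-f["fy"]*c[1]/-c[2]
def two(f,a,g,b):
    o,d=ray(f,*a);p,e=ray(g,*b)
    s=np.linalg.lstsq(np.c_[d,-e],p-o,rcond=None)[0]
    x,y=o+d*s[0],p+e*s[1]; return (x+y)/2,np.linalg.norm(x-y)
E
python3 - <<'E'
from h import *
t=grab_frame("top");s=grab_frame("side")
a=cv2.resize(t["image"][150:230,170:250],None,fx=5,fy=5,interpolation=2)
b=cv2.resize(t["image"][150:230,300:380],None,fx=5,fy=5,interpolation=2)
cv2.imwrite("pics/c1.png",np.hstack([a,b]))
cv2.imwrite("pics/c2.png",cv2.resize(s["image"][135:285,200:340],None,fx=4,fy=4,interpolation=2))
E
```

```text
(no output)
```

View pics/c1.png

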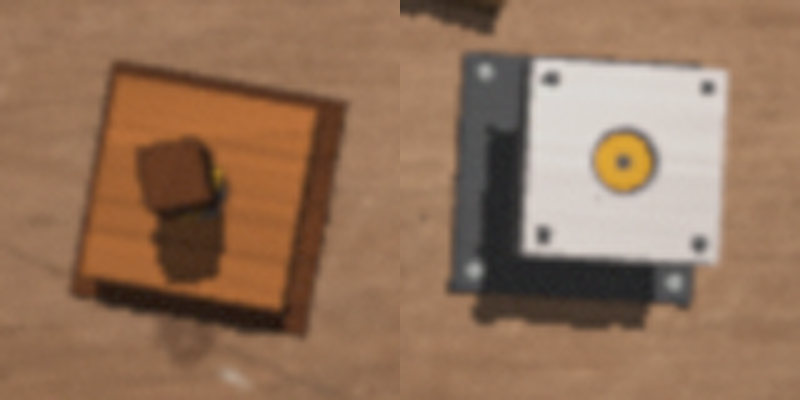

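View pics/c2.png

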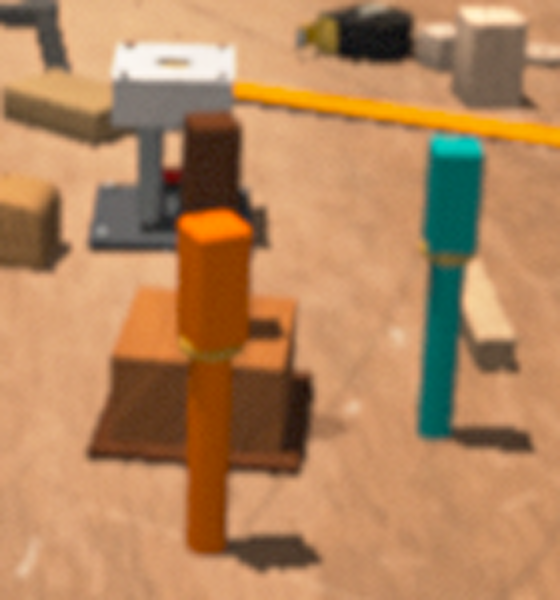

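The crop confirms the dark square handle with a brass collar, standing in the wooden rack. The orange and turquoise rods stand on the open bench. Now I'll measure.

```bash
python3 - <<'E'
from h import *
t=grab_frame("top");s=grab_frame("side")
np.set_printoptions(precision=4,suppress=True)
im=t["image"];hsv=cv2.cvtColor(im,cv2.COLOR_BGR2HSV)
def face(name,mask,box,z):
    m=np.zeros(im.shape[:2],np.uint8);x0,y0,x1,y1=box;m[y0:y1,x0:x1]=(mask[y0:y1,x0:x1]*255)
    c=max(cv2.findContours(m,0,1)[0],key=cv2.contourArea)
    r=cv2.minAreaRect(c);P=np.array([onz(t,*p,z)[:2] for p in cv2.boxPoints(r)])
    print(name,"px",np.array(r[0]),"ctr",P.mean(0),"sides",np.linalg.norm(np.diff(P,axis=0),axis=1),"yaw",np.degrees([np.arctan2(*(P[i+1]-P[i])[::-1]) for i in(0,1)]))
    return P
H,S,V=cv2.split(hsv)
print(hsv[185,204],hsv[200,190],hsv[170,230])
face("stand",(V>170)&(S<60),(310,150,380,215),.106)
face("plug",(S>120)&(V>150),(330,170,360,196),.101)
face("racktop",(S>100)&(V>125),(180,155,245,220),.05)
face("handle",(V<115)&(V>70)&(S>80),(190,170,216,192),.155)
face("orange",(S>220)&(V>120),(130,170,160,195),.149)
face("turq",(H>80)&(H<100)&(S>150),(180,230,215,260),.149)
# hand corners
hc=np.array([(137,150),(195,138),(212,205),(155,217)])/5-.4+[170,150]
rc=np.array([(113,70),(318,107),(285,312),(80,279)])/5-.4+[170,150]
sc=np.array([(132,57),(328,70),(318,262),(122,253)])/5-.4+[300,150]
for n,c,z in(("handle",hc,.155),("rack",rc,.05),("stand",sc,.106)):
    P=np.array([onz(t,*p,z)[:2] for p in c]);print(n,P.mean(0),np.linalg.norm(np.roll(P,-1,0)-P,axis=1),np.degrees(np.arctan2((P[1]-P[0])[1],(P[1]-P[0])[0])))
print("tin",onz(t,198,111,.059),"plane",onz(t,320,113,.07),"stick",onz(t,263,266,.02))
# side check
for n,p in(("handle top",(0,0,0)),):pass
o=get_obs();Rm=R.from_rotvec(o["orientation"]).as_matrix();print(Rm,o["tcp_pos"])
E
```

```text
[ 10 161  98] [ 13 169 169] [ 11 167  98]
stand px [344.9185 181.7104] ctr [ 0.5804 -0.1596] sides [0.0725 0.0728 0.0724] yaw [ -4.7881 -94.4192]
plug px [344. 182.] ctr [ 0.5802 -0.1588] sides [0.0187 0.0187 0.0186] yaw [-91.664  177.7924]
racktop px [209.152 187.664] ctr [0.58   0.0978] sides [0.0805 0.0803 0.0803] yaw [ -11.5959 -101.9998]
handle px [205.9594 184.2568] ctr [0.5797 0.0939] sides [0.0297 0.0217 0.0297] yaw [ -82.1754 -171.9929]
orange px [140.5948 181.8879] ctr [0.5877 0.2101] sides [0.0234 0.0229 0.0234] yaw [ -68.3384 -157.9634]
turq px [197.35 246.55] ctr [0.4709 0.1123] sides [0.026  0.0279 0.026 ] yaw [ -9.4689 -99.7019]
handle [0.5783 0.0964] [0.0208 0.0243 0.0204 0.0244] -79.94038942706791
rack [0.5793 0.0974] [0.0827 0.0822 0.0821 0.0839] -101.9265633660984
stand [ 0.5804 -0.159 ] [0.0729 0.0716 0.0726 0.0731] -95.49455092572707
tin [0.7316 0.1153 0.059 ] plane [ 0.7181 -0.1234  0.07  ] stick [ 0.4198 -0.0047  0.02  ]
[[ 0.9677 -0.0001  0.2521]
 [-0.2521 -0.0006  0.9677]
 [ 0.0001 -1.     -0.0006]] [0.1701 0.6531 0.4044]
```

```bash
cat >> h.py <<'E'
def need(p,yaw=None):
    o=get_obs();M=R.from_rotvec(o["orientation"]).as_matrix();d=M.T@(np.array(p)-o["tcp_pos"])*100
    cur=np.degrees(np.arctan2(M[1,2],M[0,2]));tw=0 if yaw is None else -np.radians(yaw-cur)
    print("shift cm",d.round(2),"twist",round(tw,3),"yaw",cur.round(1),"F",o["contact_force"].round(1),"tcp",o["tcp_pos"].round(4),"tool y",M[:,1].round(3),"w",round(o["grip_width"],4),"t",o["clock"])
E
python3 - <<'E'
from h import *
t=grab_frame("top");s=grab_frame("side")
print(two(t,(204.55,185.1),s,(252.7,165)))
print(proj(s,(.579,.0965,.155)),proj(s,(.5804,-.159,.106)))
need((.579,.0965,.404),10)
E
```

```text
(array([0.57945776, 0.09648447, 0.15307916]), np.float64(0.002018349203435554))
(np.float64(253.52548623846744), np.float64(164.0507018032627)) (np.float64(243.55608488812194), np.float64(150.19549165697632))
shift cm [ 53.6    0.06 -43.57] twist 1.141 yaw 75.4 F [ 0.7 -0.4 -0.2] tcp [0.1701 0.6532 0.4046] tool y [-0. -0. -1.] w 0.0853 t 0.4
```

```bash
python3 -m jog '[[[6,0,-4.9],0.16,-1],[[12,0,-9.8],0.32,-1],[[18,0,-14.6],0.48,-1],[[24,0,-19.5],0.64,-1],[[29,0,-23.6],0.78,-1],[[34,0,-27.6],0.92,-1],[[39,0,-31.7],1.06,-1],[[44,0,-35.8],1.141,-1],[[49,0,-39.8],1.141,-1],[[53.6,0,-43.6],1.141,-1]]'; python3 - <<'E'
from h import *
need((.579,.0965,.404),10)
need((.579,.0965,.284),10)
E
```

```text
clock: 1.65
tcp_pos: [0.5409, 0.1479, 0.4051]
orientation: [-1.286, 1.079, -1.079]
contact_force: [0.0, 0.6, 0.5]
grip_width: 0.0854
shift cm [5.73 0.11 2.85] twist 0.001 yaw 10.1 F [0.  0.6 0.5] tcp [0.5409 0.1479 0.4051] tool y [ 0.001  0.001 -1.   ] w 0.0854 t 1.65
shift cm [ 5.73 12.11  2.84] twist 0.001 yaw 10.1 F [0.  0.6 0.5] tcp [0.5409 0.1479 0.4051] tool y [ 0.001  0.001 -1.   ] w 0.0854 t 1.65
```

```bash
python3 -m jog '[[[0,0,0],0,-1],[[0,0,0],0,-1],[[0,0,0],0,-1]]'; python3 - <<'E'
from h import *
need((.579,.0965,.284),10)
E
```

```text
clock: 2.02
tcp_pos: [0.5393, 0.1512, 0.4046]
orientation: [-1.288, 1.078, -1.076]
contact_force: [-0.3, 0.5, 0.5]
grip_width: 0.0854
shift cm [ 6.1  12.05  2.95] twist 0.003 yaw 10.2 F [-0.3  0.5  0.5] tcp [0.5393 0.1512 0.4046] tool y [-0.001  0.001 -1.   ] w 0.0854 t 2.025
```

```bash
python3 -m jog '[[[3,0,1.5],0,-1],[[6.1,0,2.95],0,-1],[[6.1,0,2.95],0,-1],[[6.1,4,2.95],0,-1],[[6.1,4,2.95],0,-1]]'; python3 - <<'E'
from h import *
need((.579,.0965,.284),10)
t=grab_frame("top");s=grab_frame("side")
cv2.imwrite("pics/g1.png",np.hstack([cv2.resize(t["image"][120:240,130:260],None,fx=3,fy=3,interpolation=2),cv2.resize(s["image"][110:230,190:320],None,fx=3,fy=3,interpolation=2)]))
E
```

```text
clock: 2.65
tcp_pos: [0.5779, 0.0965, 0.3623]
orientation: [-1.293, 1.081, -1.074]
contact_force: [0.6, 0.5, 0.4]
grip_width: 0.0855
shift cm [0.02 7.83 0.16] twist 0.003 yaw 10.2 F [0.6 0.5 0.4] tcp [0.5779 0.0965 0.3623] tool y [-0.006 -0.001 -1.   ] w 0.0855 t 2.65
```

View pics/g1.png

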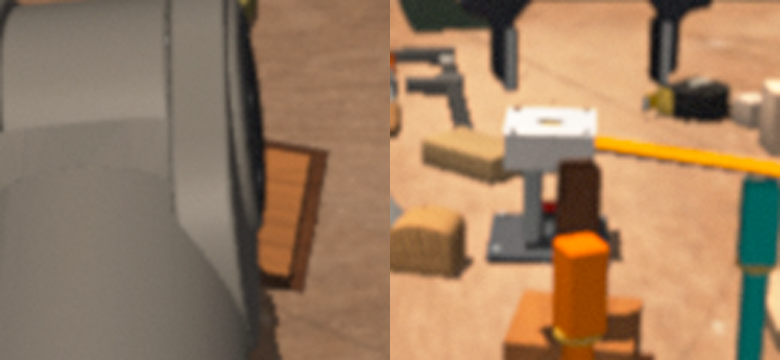

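The side view shows the open fingers (crop 505 and 665) straddling the dark handle (580), centred over it. Descending.

```bash
python3 -m jog '[[[0,3,0.1],0,-1],[[0,6,0.1],0,-1],[[0,7.8,0.1],0,-1],[[0,7.8,0.1],0,-1],[[0,7.8,0.1],0,-1]]'; python3 - <<'E'
from h import *
need((.579,.0965,.284),10)
s=grab_frame("side")
cv2.imwrite("pics/g2.png",cv2.resize(s["image"][90:250,180:330],None,fx=4,fy=3.75,interpolation=2))
E
```

```text
clock: 3.38
tcp_pos: [0.5813, 0.0948, 0.288]
orientation: [-1.285, 1.078, -1.08]
contact_force: [1.2, 0.3, -0.2]
grip_width: 0.0854
shift cm [-0.21  0.4  -0.2 ] twist 0.0 yaw 10.0 F [ 1.2  0.3 -0.2] tcp [0.5813 0.0948 0.288 ] tool y [ 0.002  0.001 -1.   ] w 0.0854 t 3.375
```

View pics/g2.png

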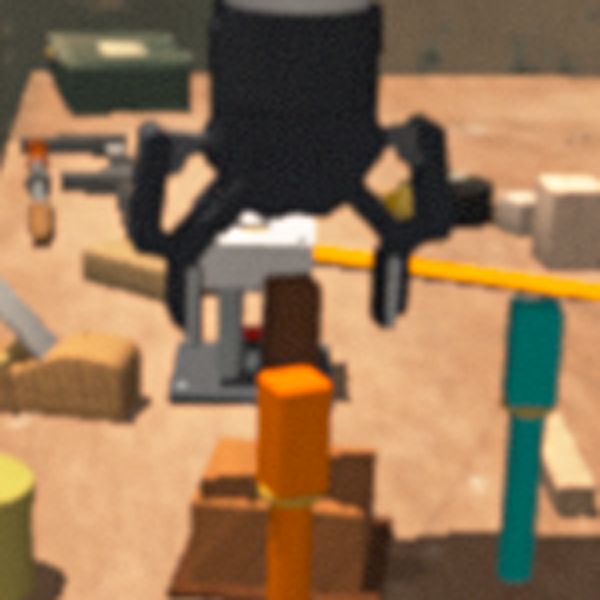

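```bash
python3 -m jog '[[[-0.2,0.4,-0.2],0,-1],[[-0.2,0.4,-0.2],0,-1],[[-0.2,0.4,-0.2],0,-1]]'; python3 - <<'E'
from h import *
need((.579,.0965,.284),10)
E
```

```text
clock: 3.8
tcp_pos: [0.5783, 0.0964, 0.2828]
orientation: [-1.287, 1.079, -1.079]
contact_force: [1.1, -0.9, -0.7]
grip_width: 0.0855
shift cm [-0.   -0.12  0.07] twist 0.001 yaw 10.0 F [ 1.1 -0.9 -0.7] tcp [0.5783 0.0964 0.2828] tool y [ 0.  0. -1.] w 0.0855 t 3.8
```

```bash
python3 -m jog '[[[0,0,0],0,1],[[0,0,0],0,1],[[0,0,0],0,1],[[0,0,0],0,1],[[0,0,0],0,1],[[0,0,0],0,1],[[0,0,0],0,1],[[0,0,0],0,1]]' 90; python3 - <<'E'
from h import *
need((.579,.0965,.284),10)
E
```

```text
clock: 4.8
tcp_pos: [0.5786, 0.0963, 0.2829]
orientation: [-1.286, 1.079, -1.08]
contact_force: [2.5, 0.5, 1.9]
grip_width: 0.0231
shift cm [-0.01 -0.11  0.04] twist 0.0 yaw 10.0 F [2.5 0.5 1.9] tcp [0.5786 0.0963 0.2829] tool y [ 0.001  0.    -1.   ] w 0.0231 t 4.8
```

Gripped: the opening is 23 mm on the 24 mm handle. I'll lift 14.5 cm.

```bash
python3 -m jog '[[[0,-1,0],0,1],[[0,-2.5,0],0,1],[[0,-5,0],0,1],[[0,-8,0],0,1],[[0,-11,0],0,1],[[0,-14.5,0],0,1],[[0,-14.5,0],0,1],[[0,-14.5,0],0,1],[[0,-14.5,0],0,1]]' 110; python3 - <<'E'
from h import *
need((.5804,-.159,.428),None)
t=grab_frame("top");s=grab_frame("side")
cv2.imwrite("pics/l.png",np.hstack([cv2.resize(t["image"][130:250,150:380],None,fx=2,fy=2.5,interpolation=2)[:300,:400],cv2.resize(s["image"][70:270,180:340],None,fx=2.5,fy=1.5,interpolation=2)[:300,:400]]))
cv2.imwrite("pics/l2.png",cv2.resize(s["image"][40:240,180:330],None,fx=4,fy=3,interpolation=2))
E
```

```text
clock: 5.92
tcp_pos: [0.5777, 0.0963, 0.4262]
orientation: [-1.29, 1.081, -1.078]
contact_force: [0.0, 0.9, -3.1]
grip_width: 0.0229
shift cm [25.19 -0.15 -4.18] twist 0 yaw 10.0 F [ 0.   0.9 -3.1] tcp [0.5777 0.0963 0.4262] tool y [-0.003 -0.001 -1.   ] w 0.0229 t 5.925
```

View pics/l2.png

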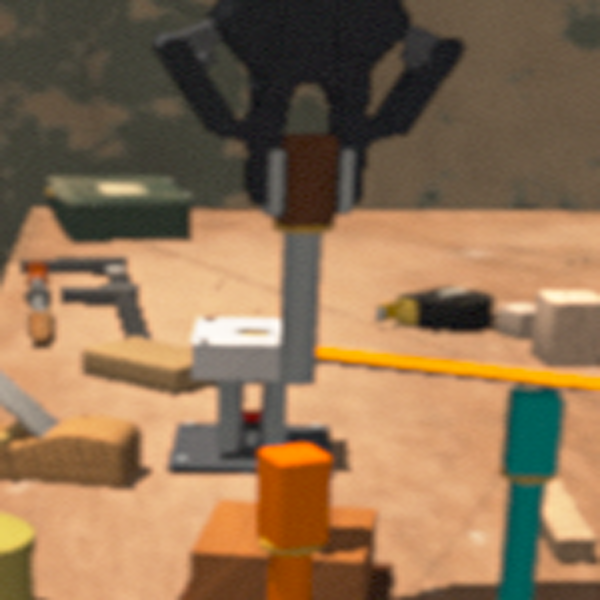

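```bash
python3 - <<'E'
from h import *
s=grab_frame("side");im=s["image"];o=get_obs();x,y,z=o["tcp_pos"]
for dz in(.155,.19,.25,.28): print(dz,np.round(proj(s,(x,y,z-dz)),1))
g=cv2.cvtColor(im,cv2.COLOR_BGR2HSV)
for v in range(74,170,6):
    row=g[v,240:270]; hv=cv2.cvtColor(im,6)[v,240:270].astype(int)
    e=np.diff(hv); print(v,240+np.argmax(abs(e[:15])),e[np.argmax(abs(e[:15]))],255+np.argmax(abs(e[15:])),e[15+np.argmax(abs(e[15:]))])
cv2.imwrite("pics/z.png",cv2.resize(im[70:180,225:285],None,fx=5,fy=5,interpolation=0))
E
```

```text
0.155 [255.7 100. ]
0.19 [255.2 119.9]
0.25 [254.3 152.6]
0.28 [253.9 168.3]
74 242 -20 261 -21
80 250 17 261 -15
86 241 -8 268 8
92 250 -31 268 -31
98 246 31 267 -34
104 246 34 267 -35
110 250 -22 264 24
116 247 -23 262 24
122 250 -36 259 41
128 249 -46 259 46
134 249 -50 259 49
140 249 -53 259 45
146 249 -68 258 41
152 249 -79 258 51
158 249 -11 258 37
164 249 -16 258 57
```

View pics/z.png

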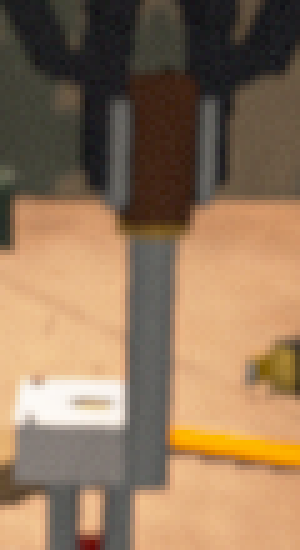

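The rod hangs straight: the shaft centre is at u 255.0 down to 254.0, as predicted for a vertical rod under the TCP. Moving over the bore.

```bash
python3 -m jog '[[[3,0,-0.5],0,1],[[7,0,-1.1],0,1],[[12,0,-2],0,1],[[17,0,-2.8],0,1],[[21,0,-3.5],0,1],[[24,0,-4],0,1],[[25.2,0,-4.2],0,1],[[25.2,0,-4.2],0,1],[[25.2,0,-4.2],0,1],[[25.2,0,-4.2],0,1]]' ; python3 - <<'E'
from h import *
need((.5804,-.1592,.392),10)
E
```

```text
clock: 7.32
tcp_pos: [0.5812, -0.1575, 0.4275]
orientation: [-1.288, 1.078, -1.077]
contact_force: [0.1, 0.7, -3.1]
grip_width: 0.0226
shift cm [ 0.15  3.55 -0.11] twist 0.003 yaw 10.2 F [ 0.1  0.7 -3.1] tcp [ 0.5812 -0.1575  0.4275] tool y [-0.     0.001 -1.   ] w 0.0226 t 7.325
```

```bash
python3 -m jog '[[[0.1,1.5,-0.1],0,1],[[0.1,2.8,-0.1],0,1],[[0.1,3.2,-0.1],0,1],[[0.1,3.2,-0.1],0,1],[[0.1,3.2,-0.1],0,1]]' ; python3 - <<'E'
from h import *
need((.5804,-.1592,.387),10)
t=grab_frame("top");s=grab_frame("side");x,y,z=get_obs()["tcp_pos"]
print(proj(t,(x,y,z-.277)),proj(t,(.5804,-.159,.106)),proj(s,(x,y,z-.277)),proj(s,(.5804,-.159,.106)))
cv2.imwrite("pics/o.png",np.hstack([cv2.resize(t["image"][140:230,300:390],None,fx=4.4,fy=4.4,interpolation=2),cv2.resize(s["image"][100:190,200:290],None,fx=4.4,fy=4.4,interpolation=2)]))
E
```

```text
clock: 7.95
tcp_pos: [0.5802, -0.1605, 0.396]
orientation: [-1.287, 1.079, -1.08]
contact_force: [-0.4, -0.1, -2.5]
grip_width: 0.0225
shift cm [-0.12  0.9   0.04] twist 0.0 yaw 10.0 F [-0.4 -0.1 -2.5] tcp [ 0.5802 -0.1605  0.396 ] tool y [ 0.001 -0.    -1.   ] w 0.0225 t 7.95
(np.float64(346.83107296357025), np.float64(181.2533139138994)) (np.float64(344.61284561830644), np.float64(181.67963216793927)) (np.float64(243.6871998382107), np.float64(144.7989099194557)) (np.float64(243.55608488812194), np.float64(150.19549165697632))
```

View pics/o.png

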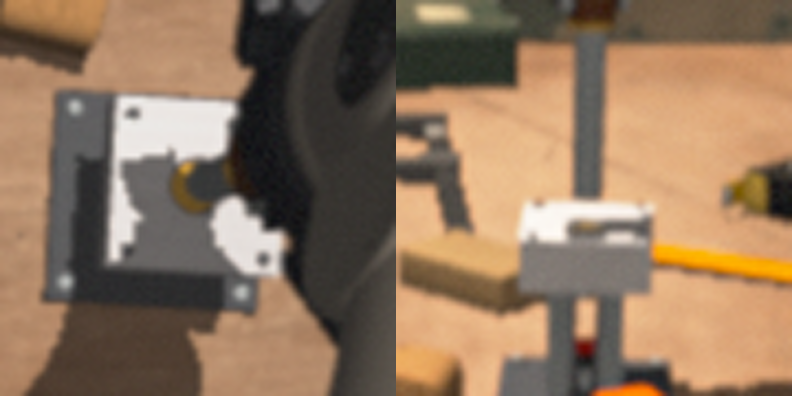

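```bash
python3 -m jog '[[[-0.15,0.4,0],0,1],[[-0.15,0.4,0],0,1],[[-0.15,0.4,0],0,1]]' ; python3 - <<'E'
from h import *
need((.5804,-.1592,.387),10)
t=grab_frame("top");x,y,z=get_obs()["tcp_pos"]
print(proj(t,(x,y,z-.277)),proj(t,(.5804,-.159,.106)))
for p in [(x,y+.009,z-.277),(.5804,-.159+.012,.106),(.5804,-.159+.011,.102)]: print(proj(t,p))
cv2.imwrite("pics/o2.png",cv2.resize(t["image"][165:200,325:365],None,fx=16,fy=16,interpolation=0))
E
```

```text
clock: 8.43
tcp_pos: [0.5798, -0.1588, 0.3917]
orientation: [-1.287, 1.079, -1.079]
contact_force: [0.5, -0.4, -3.2]
grip_width: 0.0228
shift cm [0.05 0.47 0.05] twist 0.0 yaw 10.0 F [ 0.5 -0.4 -3.2] tcp [ 0.5798 -0.1588  0.3917] tool y [ 0.  0. -1.] w 0.0228 t 8.425
(np.float64(345.47744705220794), np.float64(181.66946296008197)) (np.float64(344.61284561830644), np.float64(181.67963216793927))
(np.float64(340.57760321556793), np.float64(181.81099419355343))
(np.float64(338.14517492522964), np.float64(181.86645097033124))
(np.float64(338.2892024277576), np.float64(182.00099275288858))
```

View pics/o2.png

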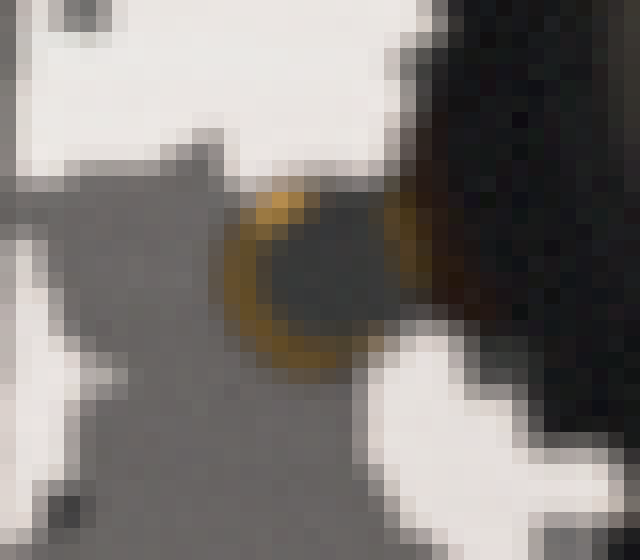

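```bash
python3 - <<'E'
from h import *
s=grab_frame("side");im=s["image"];x,y,z=get_obs()["tcp_pos"]
for dz in(.2,.23,.25,.277): print(dz,np.round(proj(s,(x,y,z-dz)),2))
print(np.round([proj(s,(.5804,-.159,.106)),proj(s,(.5804+.012,-.159,.106)),proj(s,(.5804-.012,-.159,.106)),proj(s,(.5804,-.159-.012,.106)),proj(s,(.5804,-.159+.012,.106))],2))
g=cv2.cvtColor(im,6).astype(float)
for v in range(110,146,4):
    r=g[v,230:258]; m=np.median(r[11:16]); 
    # half-level crossings
    L=next(i for i in range(13,0,-1) if r[i]>(m+np.median(r[:8]))/2);Rr=next(i for i in range(13,27) if r[i]>(m+np.median(r[20:]))/2)
    hl=(m+np.median(r[:8]))/2;hr=(m+np.median(r[20:]))/2
    l=L+(r[L]-hl)/(r[L]-r[L+1]);q=Rr-(r[Rr]-hr)/(r[Rr]-r[Rr-1]);print(v,round(230+l,2),round(230+q,2),round(230+(l+q)/2,2))
cv2.imwrite("pics/o3.png",cv2.resize(im[125:175,220:270],None,fx=12,fy=12,interpolation=0))
E
```

```text
0.2 [244.43 115.17]
0.23 [244.2  127.66]
0.25 [244.06 135.85]
0.277 [243.86 146.72]
[[243.56 150.2 ]
 [238.61 150.2 ]
 [248.49 150.2 ]
 [243.25 148.81]
 [243.87 151.61]]
110 239.95 248.08 244.01
114 240.34 247.72 244.03
118 240.41 247.34 243.88
122 240.26 247.35 243.8
126 240.12 247.17 243.65
130 240.1 247.05 243.58
134 239.95 247.13 243.54
138 239.8 246.89 243.35
142 239.87 246.85 243.36
```

View pics/o3.png

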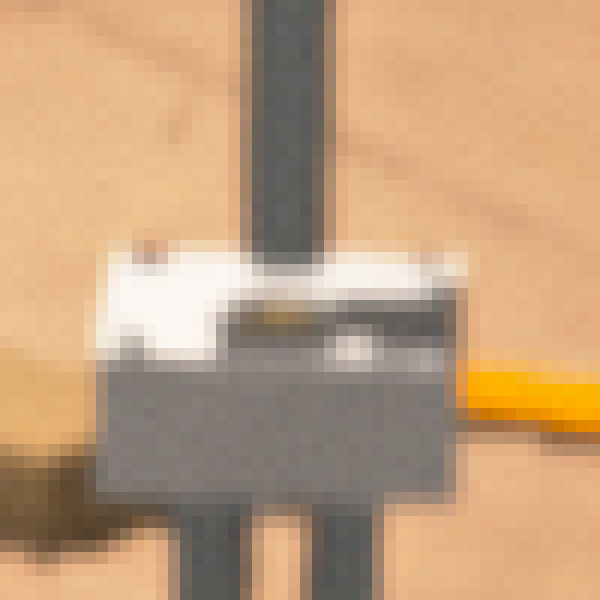

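```bash
python3 -m jog '[[[-0.1,0.3,0],0,1],[[-0.1,0.6,0],0,1],[[-0.1,0.8,0],0,1],[[-0.1,0.8,0],0,1]]' ; python3 - <<'E'
from h import *
need((.5797,-.1582,.375),10)
E
```

```text
clock: 9.02
tcp_pos: [0.5796, -0.1579, 0.3834]
orientation: [-1.287, 1.08, -1.079]
contact_force: [-0.5, -0.4, -2.3]
grip_width: 0.023
shift cm [0.04 0.84 0.01] twist 0.0 yaw 10.0 F [-0.5 -0.4 -2.3] tcp [ 0.5796 -0.1579  0.3834] tool y [-0.  0. -1.] w 0.023 t 9.025
```

```bash
python3 -m jog '[[[0,0.1,0],0,1],[[0,0.25,0],0,1],[[0,0.4,0],0,1],[[0,0.4,0],0,1]]' ; python3 -m jog '[[[0,0.15,0],0,1],[[0,0.3,0],0,1],[[0,0.3,0],0,1]]' ; python3 - <<'E'
from h import *
need((.5797,-.1582,.375),10)
t=grab_frame("top")
cv2.imwrite("pics/o4.png",cv2.resize(t["image"][165:200,325:365],None,fx=16,fy=16,interpolation=0))
E
```

```text
clock: 9.52
tcp_pos: [0.5796, -0.1579, 0.3795]
orientation: [-1.287, 1.08, -1.079]
contact_force: [0.1, -1.2, -3.4]
grip_width: 0.0231
clock: 9.9
tcp_pos: [0.58, -0.1581, 0.3774]
orientation: [-1.286, 1.078, -1.08]
contact_force: [-1.3, -0.6, 4.9]
grip_width: 0.023
shift cm [ 0.01  0.24 -0.03] twist 0.0 yaw 10.0 F [-1.3 -0.6  4.9] tcp [ 0.58   -0.1581  0.3774] tool y [ 0.002 -0.    -1.   ] w 0.023 t 9.9
```

View pics/o4.png

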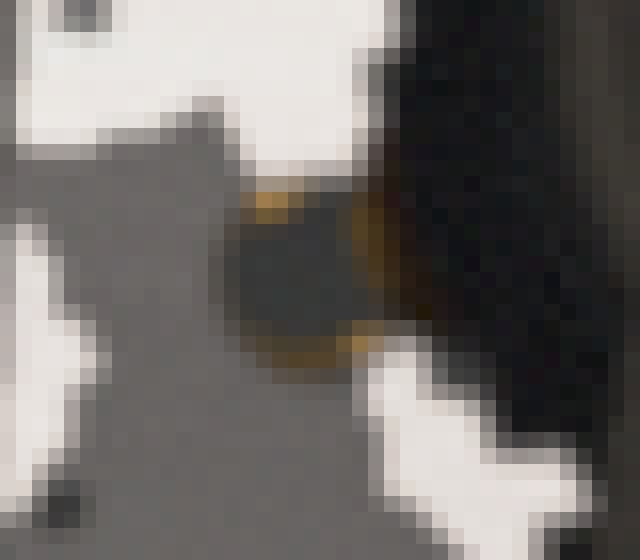

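Contact with the plug: force z went from -3 to +4.9 with the tip at 101 mm, inside the bore. I'll nudge x by -0.6 mm and press down to a tip height of 68 mm, still clear of the pad.

```bash
python3 -m jog '[[[0,0.3,-0.06],0,1],[[0,0.6,-0.06],0,1],[[0,0.9,-0.06],0,1],[[0,1.2,-0.06],0,1],[[0,1.2,-0.06],0,1]]' ; python3 - <<'E'
from h import *
need((.5797,-.1582,.345),10)
E
```

```text
clock: 10.58
tcp_pos: [0.5791, -0.1579, 0.3642]
orientation: [-1.287, 1.079, -1.079]
contact_force: [1.4, -0.6, 1.4]
grip_width: 0.0227
shift cm [0.04 1.92 0.05] twist 0.0 yaw 10.0 F [ 1.4 -0.6  1.4] tcp [ 0.5791 -0.1579  0.3642] tool y [ 0. -0. -1.] w 0.0227 t 10.575
```

```bash
python3 -m jog '[[[0,0.3,0],0,1],[[0,0.6,0],0,1],[[0,0.9,0],0,1],[[0,1.2,0],0,1],[[0,1.5,0],0,1],[[0,1.8,0],0,1],[[0,1.8,0],0,1]]' ; python3 - <<'E'
from h import *
need((.5797,-.1582,.345),10)
s=grab_frame("side")
cv2.imwrite("pics/p1.png",cv2.resize(s["image"][135:205,215:275],None,fx=9,fy=8,interpolation=2))
E
```

```text
clock: 11.45
tcp_pos: [0.579, -0.1579, 0.3461]
orientation: [-1.287, 1.08, -1.079]
contact_force: [2.1, 1.0, 0.0]
grip_width: 0.0227
shift cm [0.05 0.11 0.07] twist 0.001 yaw 10.0 F [2.1 1.  0. ] tcp [ 0.579  -0.1579  0.3461] tool y [-0. -0. -1.] w 0.0227 t 11.45
```

View pics/p1.png

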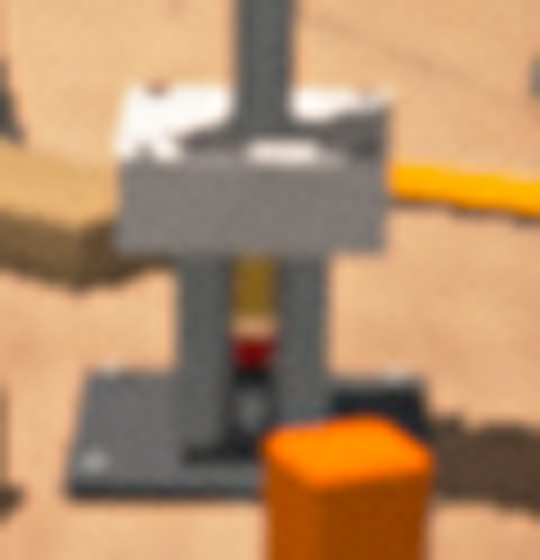

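```bash
python3 - <<'E'
from h import *
s=grab_frame("side");im=s["image"].astype(int)
print(im[168:188,242].tolist());print(im[168:188,243].tolist())
for z in np.arange(.02,.056,.004): print(round(z,3),np.round(proj(s,(.5797,-.158+.009,z)),1),np.round(proj(s,(.5797,-.158+.011,z)),1))
E
```

```text
[[40, 94, 126], [34, 95, 130], [35, 97, 130], [29, 94, 127], [31, 92, 127], [36, 97, 133], [62, 114, 154], [88, 134, 182], [85, 119, 172], [49, 70, 132], [19, 23, 113], [11, 14, 103], [17, 18, 76], [24, 28, 42], [35, 38, 37], [52, 53, 54], [73, 77, 77], [87, 89, 91], [90, 95, 95], [86, 89, 88]]
[[40, 97, 131], [28, 93, 129], [32, 95, 130], [32, 95, 130], [33, 92, 129], [33, 96, 130], [63, 114, 155], [89, 134, 183], [84, 120, 174], [49, 69, 134], [16, 23, 109], [9, 15, 103], [17, 21, 74], [21, 20, 40], [29, 34, 32], [57, 57, 56], [74, 78, 79], [89, 89, 91], [88, 92, 93], [86, 86, 85]]
0.02 [243.5 184.8] [243.6 185.1]
0.024 [243.5 183.3] [243.6 183.5]
0.028 [243.6 181.7] [243.6 182. ]
0.032 [243.6 180.2] [243.6 180.5]
0.036 [243.6 178.7] [243.7 179. ]
0.04 [243.6 177.2] [243.7 177.5]
0.044 [243.7 175.6] [243.7 175.9]
0.048 [243.7 174.1] [243.7 174.4]
0.052 [243.7 172.6] [243.8 172.8]
```

Through the legs, the side view shows the brass plug wholly out of the block (bottom edge v≈174). The red pad is below it (face v≈178), so about 1 cm to go. Now slow steps by feel.

```bash
python3 -m jog '[[[0,0.2,0],0,1],[[0,0.4,0],0,1],[[0,0.6,0],0,1]]'; python3 -m jog '[[[0,0.1,0],0,1],[[0,0.1,0],0,1]]';  python3 -m jog '[[[0,0.1,0],0,1],[[0,0.1,0],0,1]]'
```

```text
clock: 11.92
tcp_pos: [0.579, -0.158, 0.3407]
orientation: [-1.287, 1.079, -1.079]
contact_force: [0.6, 0.1, 5.1]
grip_width: 0.0226
clock: 12.18
tcp_pos: [0.5791, -0.1579, 0.3396]
orientation: [-1.287, 1.079, -1.079]
contact_force: [0.9, 0.4, 2.7]
grip_width: 0.0227
clock: 12.42
tcp_pos: [0.579, -0.158, 0.3386]
orientation: [-1.287, 1.079, -1.079]
contact_force: [0.1, -0.3, 3.9]
grip_width: 0.0226
```

```bash
for i in 1 2; do python3 -m jog '[[[0,0.1,0],0,1],[[0,0.1,0],0,1]]' | egrep 'tcp|force'; done
```

```text
tcp_pos: [0.579, -0.158, 0.3376]
contact_force: [0.6, -0.4, 3.3]
tcp_pos: [0.579, -0.158, 0.3366]
contact_force: [0.2, -0.3, 4.4]
```

```bash
for i in 1 2; do python3 -m jog '[[[0,0.1,0],0,1],[[0,0.1,0],0,1]]' | egrep 'tcp|force'; done
```

```text
tcp_pos: [0.5791, -0.158, 0.3358]
contact_force: [0.1, -0.1, 5.4]
tcp_pos: [0.5791, -0.1581, 0.335]
contact_force: [-1.0, 0.4, 7.4]
```

```bash
python3 -m jog '[[[0,0.1,0],0,1],[[0,0.1,0],0,1]]' | egrep 'tcp|force'
```

```text
tcp_pos: [0.5791, -0.1581, 0.3343]
contact_force: [-1.1, -0.5, 8.9]
```

```bash
python3 -m jog '[[[0,0.1,0],0,1],[[0,0.1,0],0,1]]' | egrep 'tcp|force'
```

```text
tcp_pos: [0.5791, -0.1582, 0.3335]
contact_force: [-1.0, 0.7, 10.9]
```

```bash
python3 -m jog '[[[0,0.06,0],0,1],[[0,0.06,0],0,1],[[0,0.06,0],0,1],[[0,0.06,0],0,1]]' | egrep 'tcp|force'
```

```text
tcp_pos: [0.5791, -0.1582, 0.3332]
contact_force: [-1.1, 0.0, 12.5]
```

```bash
python3 - <<'E'
from h import *
need((.579,-.158,.33))
s=grab_frame("side");im=s["image"].astype(int)
print(im[172:186,243].tolist())
cv2.imwrite("pics/p2.png",cv2.resize(s["image"][135:205,215:275],None,fx=9,fy=8,interpolation=2))
E
```

```text
shift cm [-0.02  0.32 -0.01] twist 0 yaw 10.0 F [-1.1  0.  12.5] tcp [ 0.5791 -0.1582  0.3332] tool y [ 0.001  0.    -1.   ] w 0.023 t 14.425
[[38, 94, 128], [31, 96, 131], [34, 97, 129], [29, 95, 129], [33, 96, 130], [29, 95, 130], [33, 92, 129], [28, 83, 130], [23, 58, 122], [21, 32, 94], [32, 35, 55], [54, 53, 54], [76, 80, 80], [87, 91, 93]]
```

View pics/p2.png

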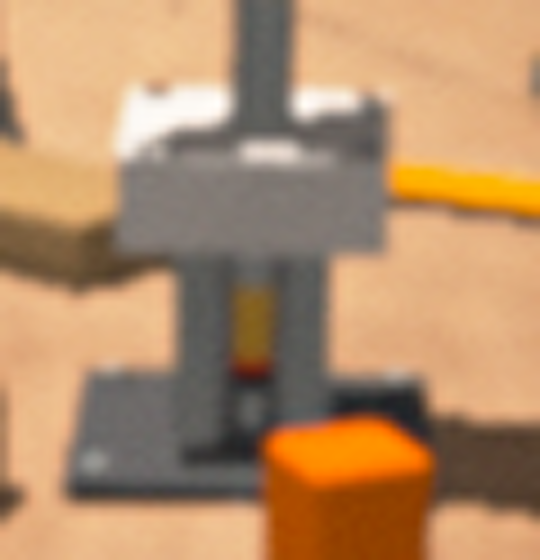

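The plug sits on the pad. The red underside edge has dropped about 1 px (≈3 mm), the force rose 8.6 N (≈3.3 mm), and travel since contact is 3.1 mm. All three agree, and it was held for over 0.5 s. Withdrawing.

```bash
python3 -m jog '[[[0,-0.5,0],0,1],[[0,-1.5,0],0,1],[[0,-3,0],0,1],[[0,-4.5,0],0,1],[[0,-6.5,0],0,1],[[0,-8.5,0],0,1],[[0,-9.8,0],0,1],[[0,-9.8,0],0,1],[[0,-9.8,0],0,1]]'; python3 - <<'E'
from h import *
need((.5786,.0963,.428),10)
s=grab_frame("side")
cv2.imwrite("pics/w.png",cv2.resize(s["image"][90:205,205:285],None,fx=6,fy=5,interpolation=2))
E
```

```text
clock: 15.6
tcp_pos: [0.5787, -0.1577, 0.4294]
orientation: [-1.288, 1.08, -1.078]
contact_force: [-0.1, -0.6, -2.3]
grip_width: 0.0221
shift cm [-25.01   0.15   4.42] twist 0.001 yaw 10.0 F [-0.1 -0.6 -2.3] tcp [ 0.5787 -0.1577  0.4294] tool y [-0.001  0.001 -1.   ] w 0.0221 t 15.6
```

View pics/w.png

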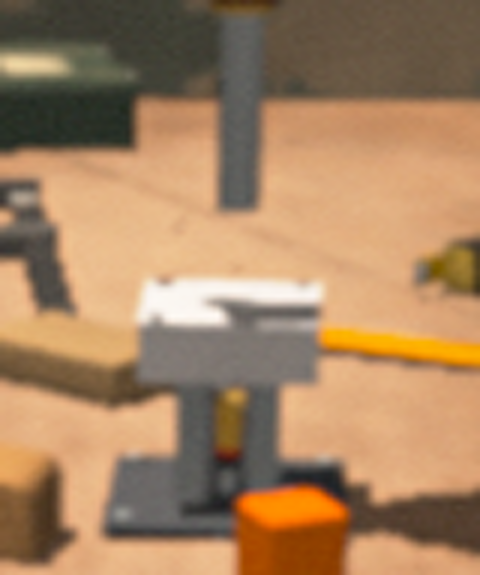

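The rod is clear (tip at crop (238,208)) and the plug stays below the block. Back to the rack.

```bash
python3 -m jog '[[[-3,0,0.5],0,1],[[-7,0,1.2],0,1],[[-12,0,2.1],0,1],[[-17,0,3],0,1],[[-21,0,3.7],0,1],[[-24,0,4.2],0,1],[[-25,0,4.45],0,1],[[-25,0,4.45],0,1],[[-25,0,4.45],0,1],[[-25,0,4.45],0,1]]'; python3 - <<'E'
from h import *
need((.579,.0967,.336),10)
E
```

```text
clock: 16.9
tcp_pos: [0.5794, 0.0943, 0.4302]
orientation: [-1.286, 1.081, -1.082]
contact_force: [-0.4, -0.7, -2.9]
grip_width: 0.0232
shift cm [-0.25  9.42  0.  ] twist -0.002 yaw 9.9 F [-0.4 -0.7 -2.9] tcp [0.5794 0.0943 0.4302] tool y [ 0. -0. -1.] w 0.0232 t 16.9
```

Go down to a tip height of 59 mm (9 mm above the socket mouth) and look.

```bash
python3 -m jog '[[[-0.25,2,0],0,1],[[-0.25,5,0],0,1],[[-0.25,8,0],0,1],[[-0.25,9.2,0],0,1],[[-0.25,9.2,0],0,1],[[-0.25,9.2,0],0,1]]'; python3 - <<'E'
from h import *
need((.579,.0967,.33),10)
t=grab_frame("top");s=grab_frame("side");x,y,z=get_obs()["tcp_pos"]
for c in(t,s): print(np.round([proj(c,(x,y,z-.277)),proj(c,(.579,.0967,.05)),proj(c,(.5798,.0976,.05)),proj(c,(x,y,z-.2))],1))
cv2.imwrite("pics/r.png",np.hstack([cv2.resize(t["image"][150:230,170:250],None,fx=5,fy=5,interpolation=2),cv2.resize(s["image"][150:250,210:290],None,fx=4.8,fy=4,interpolation=2)]))
E
```

```text
clock: 17.65
tcp_pos: [0.5795, 0.0982, 0.3393]
orientation: [-1.285, 1.078, -1.08]
contact_force: [0.5, -0.5, -2.3]
grip_width: 0.0229
shift cm [ 0.14  0.93 -0.08] twist 0.0 yaw 10.0 F [ 0.5 -0.5 -2.3] tcp [0.5795 0.0982 0.3393] tool y [ 0.002  0.001 -1.   ] w 0.0229 t 17.65
[[208.3 187.6]
 [209.7 188.1]
 [209.3 187.7]
 [204.3 185.1]]
[[252.2 210.7]
 [252.2 216.2]
 [251.8 216.4]
 [253.2 172.5]]
```

View pics/r.png

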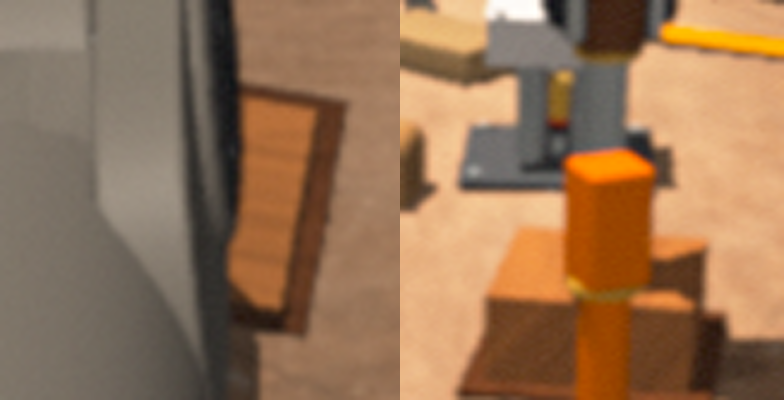

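The rack mouth is hidden from both cameras (the arm from the top, the orange rod from the side), so I'll insert at the grasp position by feel.

```bash
python3 -m jog '[[[0.14,0,-0.07],0,1],[[0.14,0.3,-0.07],0,1],[[0.14,0.3,-0.07],0,1]]'; python3 - <<'E'
from h import *
need((.5788,.0966,.32),10)
E
```

```text
clock: 18.12
tcp_pos: [0.5783, 0.0969, 0.3349]
orientation: [-1.287, 1.08, -1.079]
contact_force: [-0.3, 1.0, -4.0]
grip_width: 0.0224
shift cm [0.04 1.49 0.05] twist 0.0 yaw 10.0 F [-0.3  1.  -4. ] tcp [0.5783 0.0969 0.3349] tool y [-0. -0. -1.] w 0.0224 t 18.125
```

```bash
python3 -m jog '[[[0.03,0.3,0.05],0,1],[[0.03,0.6,0.05],0,1],[[0.03,0.8,0.05],0,1],[[0.03,0.8,0.05],0,1]]'; python3 -m jog '[[[0,0.3,0],0,1],[[0,0.4,0],0,1],[[0,0.4,0],0,1]]'
```

```text
clock: 18.62
tcp_pos: [0.5789, 0.0967, 0.3268]
orientation: [-1.287, 1.08, -1.079]
contact_force: [-0.4, -1.0, -3.7]
grip_width: 0.0227
clock: 19.0
tcp_pos: [0.5789, 0.0967, 0.323]
orientation: [-1.287, 1.079, -1.079]
contact_force: [0.5, -0.7, -2.9]
grip_width: 0.0228
```

It's in the mouth with no contact force. On down, with care near the floor (TCP ≈0.283).

```bash
python3 -m jog '[[[0,0.5,0],0,1],[[0,1,0],0,1],[[0,1.5,0],0,1],[[0,2,0],0,1],[[0,2.5,0],0,1],[[0,3,0],0,1],[[0,3.4,0],0,1],[[0,3.4,0],0,1]]'|egrep 'tcp|force'; for i in 1 2; do python3 -m jog '[[[0,0.2,0],0,1],[[0,0.2,0],0,1]]'|egrep 'tcp|force';done
```

```text
tcp_pos: [0.5789, 0.0967, 0.2887]
contact_force: [-0.2, -0.6, -3.2]
tcp_pos: [0.579, 0.0967, 0.2871]
contact_force: [-1.2, -0.4, -3.9]
tcp_pos: [0.5789, 0.0967, 0.285]
contact_force: [0.5, -0.7, -3.2]
```

```bash
for i in 1 2; do python3 -m jog '[[[0,0.1,0],0,1],[[0,0.1,0],0,1]]'|egrep 'tcp|force';done
```

```text
tcp_pos: [0.579, 0.0967, 0.284]
contact_force: [0.6, -0.8, -3.4]
tcp_pos: [0.579, 0.0967, 0.283]
contact_force: [0.2, -0.5, -3.0]
```

```bash
for i in 1 2; do python3 -m jog '[[[0,0.06,0],0,1],[[0,0.06,0],0,1]]'|egrep 'tcp|force';done
```

```text
tcp_pos: [0.5791, 0.0967, 0.2829]
contact_force: [-1.4, -0.3, 2.8]
tcp_pos: [0.5792, 0.0966, 0.2829]
contact_force: [-2.5, -0.1, 8.7]
```

The floor is felt at TCP z 0.2829, the same as at the grasp. Relax and open.

```bash
python3 -m jog '[[[0,-0.08,0],0,1],[[0,-0.08,0],0,0.3],[[0,-0.08,0],0,0.2],[[0,-0.08,0],0,0],[[0,-0.08,0],0,-0.5],[[0,-0.08,0],0,-1],[[0,-0.08,0],0,-1],[[0,-0.08,0],0,-1]]'; python3 - <<'E'
from h import *
need((.579,.0967,.42),10)
s=grab_frame("side")
cv2.imwrite("pics/d.png",cv2.resize(s["image"][90:250,180:330],None,fx=4,fy=3.75,interpolation=2))
E
```

```text
clock: 22.5
tcp_pos: [0.579, 0.0967, 0.2827]
orientation: [-1.287, 1.079, -1.079]
contact_force: [-1.0, 0.4, 0.3]
grip_width: 0.0858
shift cm [  0.   -13.73   0.  ] twist 0.0 yaw 10.0 F [-1.   0.4  0.3] tcp [0.579  0.0967 0.2827] tool y [-0.  0. -1.] w 0.0858 t 22.5
```

View pics/d.png

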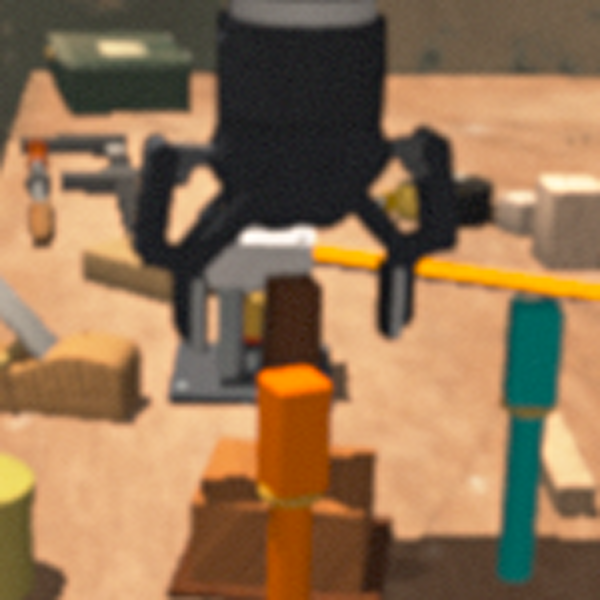

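The fingers are open clear of the handle (285,320), which stands upright. I'll raise the arm and move it aside toward +y, above everything, so the top view is clear.

```bash
python3 -m jog '[[[0,-2,0],0,-1],[[0,-5,0],0,-1],[[0,-9,0],0,-1],[[0,-13,0],0,-1],[[0,-14,0],0,-1],[[0,-14,0],0,-1]]'|egrep 'tcp|force'; python3 -m jog '[[[-5,0,0],0,-1],[[-10,0,0],0,-1],[[-15,0,0],0,-1],[[-20,0,0],0,-1],[[-25,0,0],0,-1],[[-25,0,0],0,-1],[[-25,0,0],0,-1],[[-25,0,0],0,-1]]'|egrep 'tcp|force'; python3 - <<'E'
from h import *
t=grab_frame("top");s=grab_frame("side")
cv2.imwrite("pics/e.png",np.hstack([t["image"],cv2.resize(s["image"][100:292,200:340],(280,384))]))
cv2.imwrite("pics/f.png",np.hstack([cv2.resize(t["image"][150:230,170:250],None,fx=5,fy=5),cv2.resize(t["image"][150:230,300:380],None,fx=5,fy=5)]))
print(get_obs()["clock"])
E
```

```text
tcp_pos: [0.5789, 0.0967, 0.4228]
contact_force: [-1.8, 0.1, -0.4]
tcp_pos: [0.536, 0.3411, 0.4221]
contact_force: [-0.4, -0.8, 1.1]
24.4
```

View pics/e.png

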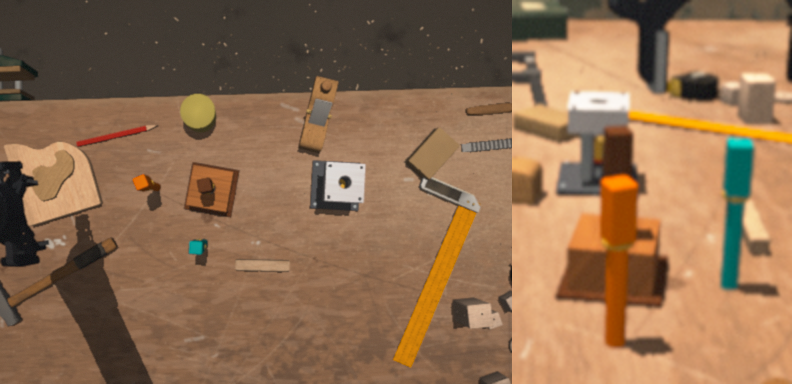

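View pics/f.png

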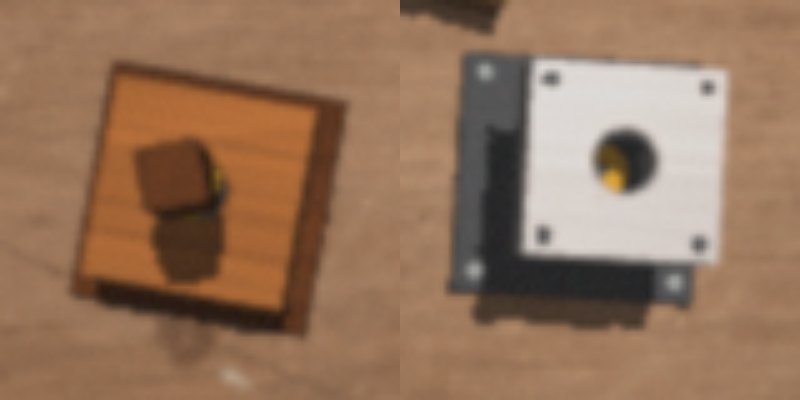

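The rod stands in the rack just as before (crop (174,177)), the bore is empty with the plug low in the stand (624,170), and the other things are where they were. Handing in.

```bash
python3 -c "
from bench import *
print(hand_in(), get_obs()['clock'])"
```

```text
the job is handed in; nothing more can be done
the job is handed in; nothing more can be done
```

The job is done and handed in, at about 24.4 s of the 64 s allowed; no verdict was reported.

- **Press:** I pressed the plug out of the block and down onto the red pad, felt at about TCP z 0.336 (pad face roughly 35 mm above the bench). I pressed on until the pad gave about 3 mm and held that for about half a second. Force rise (about 8.6 N), travel since contact (about 3.1 mm) and the picture (about 1 px) agreed on this. The wrist reading peaked at 12.5 N, about 15 N on the plug once the rod's weight is added.
- **Rod return:** The rod went back into its socket by feel, because the arm and the orange rod hid the mouth from both cameras. It touched the floor at the same height as when I took it (TCP z 0.2829), and I let go.
- **Last checks:** The final pictures show the handle upright where it stood at the start. The plug is in the stand below the block, and the tin, plane, stick end and look-alikes look unmoved.
- **Disagreement:** Over the bore, the top and side views differed by 1 to 2 mm on the rod tip's x position. I took a middle value, and it went in without side force.

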